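# Seat a vial cap in the lever press and hold it at half pressure

## Robot

A 7-joint arm with a two-finger parallel gripper is mounted at the origin on a cart in front of the work surface, level with it; the furniture and walls round the work are solid. World frame = base frame: x ahead of the robot, y to its left, z up, the work surface at z = 0. Lengths are in m, angles in rad, forces in N, time in s.
With the tool pointing down it reaches from about 0.4 to 0.85 m from the base axis. Payload 10.4 kg.
Tool frame: the origin (TCP) lies between the finger pads; the fingertips stand ahead of it and the grasp point (between the pads) lies 5 mm behind it (manip.tip_extent is the z of the fingertips in the tool frame, in m); z points along the fingers, y is the line along which they close (so a half turn about z gives the same grasp; the last joint's range is limited). The gripper opens to 85 mm and grips with 20 to 120 N. Pads are 22 mm wide; open, the fingers measure 114 mm over their backs; the gripper's body (76 mm by 85 mm) begins 54 mm behind the grasp point. The pads swing forward as they close: fully open they stand 13 mm farther back than shut.
Start: joints at [-1.308, 0.332, -0.065, 1.46, 0.022, 1.35, -0.088], TCP at [0.176, 0.6, 0.245] pointing down, gripper open.
Joint ranges: [-2.6, 2.6], [-0.5, 2.12], [-1.47, 1.34], [0.16, 2.42], [-1.27, 4.41], [0.06, 2.06], [-2.6, 2.6]. Speed limits (rad/s): [2.22, 2.22, 2.79, 2.79, 3.14, 3.14, 3.14].

## Interface

Orientations are given as a unit quaternion [x, y, z, w].
In Python, from workcell import status, viewer, manip gives the robot as it stands.
- The arm moves only by the tool play_rows, never from a script. Its argument "plan" is one flat list of numbers, 7 for each row, row after row: the turn, a rotation vector about the tool's x, y, z in degrees, then the shift along the tool's x, y, z in m, then the opening, from 0 (shut) to 1 (fully open). In form: [ax, ay, az, dx, dy, dz, grip, ax, ay, az, dx, dy, dz, grip, ...]. A call has 1 to 20 rows; each row is the pose to reach, as a shift and turn from the pose commanded when the call began, along the tool's axes at that moment; what a row does not reach only later rows make up. A row lasts 1/8 s, in which the tool goes at most 62.5 mm and 10.7 degrees, less where a joint would pass 70% of its speed; a pose out of reach is approached as far as the arm can. A call with a gripper value outside its range is refused whole. The fingers move at their own pace and stop on an object; "squeeze" is the grip in N (left out, the last holds). Time passes only in rows, so rows that repeat a pose let the fingers close. It gives the time, the measured TCP pose, the force, the opening and the grip force at its end, in the units of the state.
- status.get_obs(): the state, without advancing time (a new reading comes with each control period).
- viewer.camera(name): name is "scene" or "side" or "wrist"; returns the picture (420x560x3 uint8, red, green, blue); there is no depth.
- viewer.camera_model(name): a dict with "fx", "fy", "cx", "cy" (pixels), "D" ([k1, k2, p1, p2, k3] as OpenCV has them; the pictures are not rectified), "R" (3x3) and "t" (3): a world point X has camera coordinates R X + t. Camera axes: x right, y down, z forward; pixel columns grow to the right and rows downward; lengths in m; the calibration is good to about 2 mm. A picture is of the moment at which its call begins: read the wrist's pose just before it. camera_model takes no time and is no camera call; for the wrist camera it gives the pose at the moment of the call.
- manip.hand_in(): hands the job in; it is judged then, once.
The state is a dict: "clock": time; "joint_pos": joint angles; "joint_velocities": joint speeds; "tau": joint torques, N m; "position": TCP position; "ee_rot": TCP orientation; "ft_force": force on the tool from outside, world axes, zero at the start; "torque": the same for the moment, N m; "grip_width": opening from 0.0 (shut) to 1.0 (fully open); "grasp_force": force on a finger pad.
Only numpy, scipy, OpenCV 4.12 (cv2) and the standard library are available. Lean on these libraries where they do the work, as an engineer would, in place of code of your own. Each camera call takes 0.05 s, during which the arm holds its last target. There are 200 camera calls.

## Task

Stand the small white-capped vial upright in the round nest of the lever press and let go of it; then pull the press's lever down over it by the cross handle until the vial has pushed the sprung nest all the way down, which seats the cap. Then ease the lever back slowly, never letting it fly up, until the nest has risen half-way, and finish there: the program ends while the gripper still holds the lever down, with the vial pressed at half travel. Do not push about or tip over the sample cup and the glass dish that stand beside the vial.

Things in the scene. Friction and masses are not known exactly. Their poses are not given: they have to be found in the camera images.
- vial_center (a point): centre, half-way up, of the loose vial to be pressed: pale cylinder 17 mm in diameter, 52 mm tall, white cap, 25 to 45 g, standing upright on the worktop at the start. Grip it across any diameter; gripped about 40 mm above its foot, fingertips stay clear of the nest's rim. z = its axis, upward
- vial: the same vial; origin at the centre of its foot, z along its axis
- press: the lever press, a grey bench fixture, fixed, but placed and turned differently each time. Origin on the worktop under the nest's axis; x along the hinge pin; y from hinge to nest (hinge at y = -115 mm). Base plate 126 (x) x 195 (y) mm, its top 13 mm high. A fixed steel sleeve round the nest is 56 mm across, its top 34 mm above the worktop
- nest_floor (a point): centre of the nest's inner floor, on which the vial stands; sinks with the nest. The nest is a round aluminium cup on a spring: bore 26 mm, flaring to 34 mm at the rim, rim 13 mm above this floor. Unpressed, the floor is 45 mm above the worktop; fully pressed 21 mm, the rim then flush with the sleeve's top
- nest (a joint): how far the nest is pressed down, in m: 0 = up, 0.024 = all the way down (firm stop), 0.012 = half-way. Spring force 2 N at 0, growing evenly to 10.5 N at 0.024
- lever (a joint): lever angle, rad: 0 = at rest, leaning 15 degrees back past vertical, away from the nest; grows as the handle comes over and down in the press's y-z plane; 1.833 = level. On the vial the pad meets the cap at about 1.73, the nest is half-way down at 1.83, all the way at 1.94. A spring raises the lever when free; pull at the handle at most 9 N, nest spring included
- lever_grip (a point): middle of the cross handle at the lever's end: round black bar parallel to the press's x, 16 mm in diameter, 70 mm free to grip; fingers can straddle it from above at any lever angle and it turns between them. 220 mm from the hinge along the lever and 12 mm off its line (level: 12 mm higher than the hinge); 295 mm above the worktop at rest, 97 mm with the nest half-way
- lever_hinge (a point): centre of the lever's hinge pin, fixed to the press, 85 mm above the worktop; the lever turns about the press's x axis. The lever is a light yoke of two side bars 80 mm apart (inside); between them, 115 mm from the hinge, sits the pressing pad, whose face is level with the hinge when the lever is level
- cup: lilac open sample cup, 49 mm wide, 64 mm tall, a bystander near the vial; origin at the centre of its foot
- dish: low clear glass dish, 60 mm wide, 13 mm tall, a bystander near the vial; origin at the centre of its foot

How it is judged:
By the outcome, as a careful person would: the job done as asked, in the order asked, and still so for the second after the job is handed in, while the arm keeps its last pose, push and grip.
It also fails if it takes over 72 s, if anything falls off the work surface, if the arm or the gripper's body presses on something with over 40 N, if the wrist force passes 120 N, or if a joint passes its speed limit or range.

## Working session

There is one attempt and no reset: what is moved stays moved. The work goes in short steps, Python scripts to look and compute and a tool call to move; the robot and the scene stay as the last step left them, time stands still between calls to the robot, and variables do not carry over. Pictures are saved under pics/ and viewed, at most 12 in all, crops included, and the job is handed in when it is done.

Besides the shell and the picture viewer there is one more tool, called after ">>>" in YAML: its name, and indented under it one key for each argument. play_rows: Moves the arm, as the interface text tells. Its arguments: {"type":"object","properties":{"plan":{"type":"array","items":{"type":"number"}},"squeeze":{"type":"number"}},"required":["plan"]}

```bash
mkdir -p pics; cat > h.py <<'E'
import numpy as np, cv2
from workcell import status, viewer, manip
from scipy.spatial.transform import Rotation as Ro
def cap(n,f):
    m=viewer.camera_model(n); im=viewer.camera(n); cv2.imwrite('pics/'+f+'.png',im[:,:,::-1]); np.savez('pics/'+f+'.npz',**{k:np.array(v) for k,v in m.items()}); return im,m
def load(f): return cv2.imread('pics/'+f+'.png')[:,:,::-1], dict(np.load('pics/'+f+'.npz'))
def K(m): return np.array([[m['fx'],0,m['cx']],[0,m['fy'],m['cy']],[0,0,1]],float)
def ray(m,p):
    u=cv2.undistortPoints(np.array([[p]],float),K(m),np.array(m['D'],float))[0,0]
    R=np.array(m['R']);return -R.T@np.array(m['t']), R.T@np.array([u[0],u[1],1])
def onz(m,p,z):
    o,d=ray(m,p); return o+d*(z-o[2])/d[2]
def tri(l):
    A=0;b=0
    for m,p in l:
        o,d=ray(m,p);d=d/np.linalg.norm(d);P=np.eye(3)-np.outer(d,d);A=A+P;b=b+P@o
    X=np.linalg.solve(A,b); return X
def proj(m,X):
    return cv2.projectPoints(np.array([X],float),cv2.Rodrigues(np.array(m['R'],float))[0],np.array(m['t'],float),K(m),np.array(m['D'],float))[0][0,0]
E
python3 - <<'E'
from h import *
np.set_printoptions(precision=4,suppress=True)
a=[cap(n,n+'0')[0] for n in ('scene','side','wrist')]
o=status.get_obs(); print(o, manip.tip_extent)
c=np.hstack(a[:2]); 
for n in ('scene','side','wrist'):
    m=viewer.camera_model(n); print(n, m['fx'],-np.array(m['R']).T@np.array(m['t']))
E
```

```text
{'clock': 0.15, 'joint_pos': array([-1.3076,  0.3327, -0.0647,  1.4607,  0.0216,  1.3499, -0.0885]), 'joint_velocities': array([ 0.0006, -0.0019, -0.0002, -0.0027, -0.0004,  0.0001, -0.0001]), 'tau': array([  0.0003, -62.5828,   0.0492, -39.1847,   0.0164,   0.0074,
        -0.    ]), 'position': array([0.1761, 0.5994, 0.2447]), 'ee_rot': array([ 0.1424,  0.9898, -0.0006, -0.0001]), 'ft_force': array([-0.7704,  0.7152, -0.0371]), 'torque': array([ 0.02  , -0.0059,  0.0265]), 'grasp_force': 0.0, 'grip_width': 1.001061239160439} 0.014
scene 440.1873102375885 [ 0.1871 -0.4738  0.8774]
side 460.8411912300857 [ 0.2336 -0.5979  0.7899]
wrist 347.6001330827902 [0.0951 0.6242 0.373 ]
```

View pics/scene0.png

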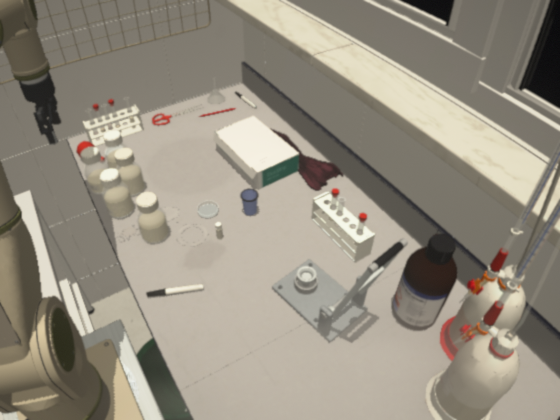

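View pics/side0.png

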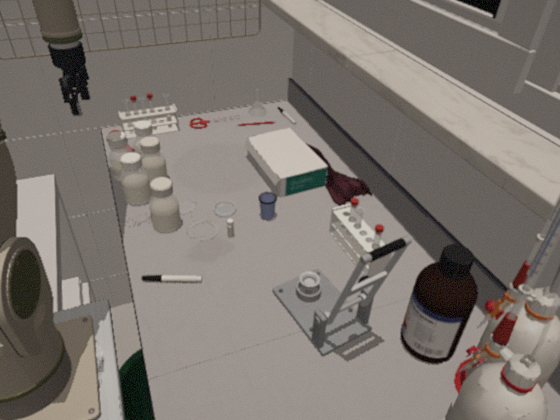

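The scene view shows the vial at (219,230), cup at (250,202), dish at (207,210), nest at (306,276) and handle at (388,253). In the side view the vial is at (230,228), the nest at (308,284) and the handle at (388,248). Next, magnified crops.

```bash
python3 - <<'E'
from h import *
s,_=load('scene0');d,_=load('side0')
f=lambda im,x,y,w,h,k:cv2.resize(im[y:y+h,x:x+w],None,fx=k,fy=k,interpolation=cv2.INTER_CUBIC)
a=np.vstack([f(s,190,180,80,60,5)[:, :],f(s,270,230,133,100,3)[:, :399] if 0 else cv2.resize(f(s,270,230,140,105,3),(400,300))])
b=np.vstack([f(d,200,180,80,60,5),cv2.resize(f(d,270,230,140,105,3),(400,300))])
# second: bottom half uses press crop 140x120 ->
cv2.imwrite('pics/c1.png',np.hstack([a,b])[:,:,::-1])
E
```

```text
(no output)
```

View pics/c1.png

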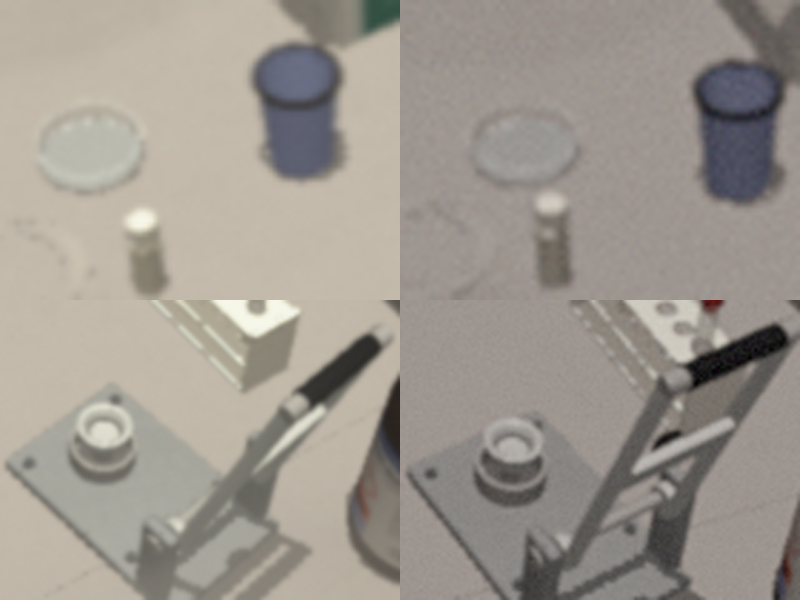

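```bash
python3 - <<'E'
from h import *
np.set_printoptions(precision=4,suppress=True)
_,s=load('scene0');_,d=load('side0')
P={'vialtop':((218,223.4),(230.2,220.4),.052),'vialfoot':((220.2,236.5),(230.8,235.5),.0),'cup':((249.4,195),(267.8,197.6),.064),'dish':((208.2,209.6),(224.8,209.4),.01),
'nest':((306.75,273.4),(309.55,280.05),.058),'hA':((375,264),(372.6,255.2),.295),'hB':((402.3,244),(404.8,243),.295)}
r={}
for k,(a,b,z) in P.items():
    A=onz(s,a,z);B=onz(d,b,z);r[k]=(A+B)/2;print(k,tri([(s,a),(d,b)]),A[:2],B[:2])
for c in [(309.2,260.5),(273.5,287.8)]: print('corner',onz(s,c,.013))
v=r['hB']-r['hA'];print(np.linalg.norm(v),np.degrees(np.arctan2(v[1],v[0])))
h=(r['hA']+r['hB'])/2; w=h-r['nest'];print('handle-nest',w,np.linalg.norm(w[:2]),np.degrees(np.arctan2(w[1],w[0])))
# expected: handle at rest angle
E
```

```text
vialtop [0.462  0.2673 0.0458] [0.4602 0.2619] [0.4599 0.2599]
vialfoot [0.4603 0.2608 0.0013] [0.4614 0.2622] [0.4599 0.2619]
cup [0.5741 0.2994 0.0661] [0.575  0.3014] [0.5753 0.3021]
dish [0.4754 0.3674 0.003 ] [0.4739 0.361 ] [0.4724 0.3583]
nest [0.5664 0.0138 0.0477] [0.563  0.0081] [0.5604 0.0048]
hA [ 0.5688 -0.1721  0.2892] [ 0.5626 -0.1755] [ 0.5673 -0.1763]
hB [ 0.6349 -0.1647  0.2901] [ 0.6324 -0.167 ] [ 0.6298 -0.1693]
corner [0.6111 0.0643 0.013 ]
corner [0.493  0.0406 0.013 ]
0.06656751733879668 6.668616035878636
handle-nest [ 0.0363 -0.1785  0.237 ] 0.1821143729486083 -78.50674578177438
```

```bash
cat >> h.py <<'E'
def rel(p,yaw=191.4):
    """shift/turn from measured pose to TCP p, tool down, tool x at world yaw deg"""
    o=status.get_obs();R=Ro.from_quat(o['ee_rot']); y=np.radians(yaw)
    x=np.array([np.cos(y),np.sin(y),0]);z=np.array([0,0,-1.]);T=Ro.from_matrix(np.c_[x,np.cross(z,x),z])
    print('turn',np.round(np.degrees((R.inv()*T).as_rotvec()),2),'shift',np.round(R.inv().apply(np.array(p)-o['position']),4),'clock',o['clock'])
E
python3 - <<'E'
from h import *
np.set_printoptions(precision=4,suppress=True)
rel([.4605,.2615,.20])
_,s=load('scene0');_,d=load('side0')
print('bottle base',onz(s,(418,322),0),onz(d,(430,352),0),'cap',tri([(s,(442,244)),(d,(457,258))]))
m=viewer.camera_model('wrist');R=status.get_obs()['ee_rot'];print('cam axes in tool', Ro.from_quat(R).inv().as_matrix()@np.array(m['R']).T)
E
```

```text
turn [ -0.06  -0.01 -27.77] shift [-0.3681 -0.244   0.045 ] clock 0.15
bottle base [ 0.7288 -0.2069  0.    ] [ 0.7316 -0.2028  0.    ] cap [ 0.7479 -0.1749  0.2294]
cam axes in tool [[ 0.0002 -0.9463 -0.3232]
 [ 1.      0.0002 -0.0001]
 [ 0.0002 -0.3232  0.9463]]
```

>>> play_rows:
  plan: [0,0,-10,-0.06,-0.04,0,1,0,0,-20,-0.12,-0.08,0,1,0,0,-27.8,-0.18,-0.12,0,1,0,0,-27.8,-0.24,-0.16,0.01,1,0,0,-27.8,-0.29,-0.2,0.02,1,0,0,-27.8,-0.34,-0.225,0.035,1,0,0,-27.8,-0.368,-0.244,0.045,1,0,0,-27.8,-0.368,-0.244,0.045,1,0,0,-27.8,-0.368,-0.244,0.045,1,0,0,-27.8,-0.368,-0.244,0.045,1]

```text
clock: 1.4
position: [0.4595, 0.2635, 0.2006]
ee_rot: [-0.101, 0.995, 0.0, -0.0]
ft_force: [0.1, -0.8, 0.2]
grip_width: 1.001
grasp_force: 0.0
```

```bash
python3 - <<'E'
from h import *
o=status.get_obs();print(o['position'],o['ee_rot'],o['joint_pos'],o['clock'])
im,m=cap('wrist','w1')
print(proj(m,[.4605,.2615,.052]),proj(m,[.4605,.2615,0]))
E
```

```text
[0.45954844 0.26347838 0.20055419] [-1.00763072e-01  9.94910382e-01  3.68336905e-04 -1.11850813e-05] [-0.75929625  0.14988106  0.16808606  1.78325326 -0.02740468  1.2103353
  1.18926475] 1.4
[276.9979654  197.17996275] [277.58561364 181.54290279]
```

View pics/w1.png

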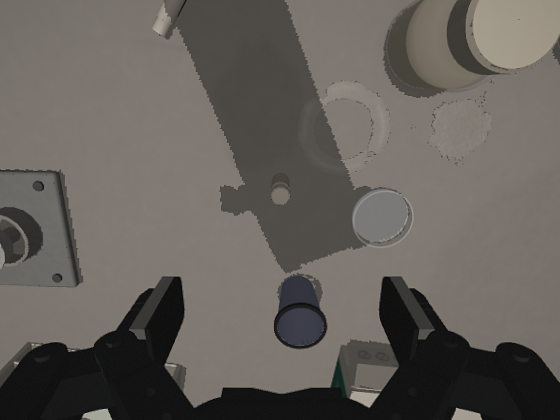

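The wrist view shows the vial cap at (280.5,196), the dish at (382,217), the cup rim at (300,327), and the press plate's edge from (62,172) to (80,285).

```bash
python3 - <<'E'
from h import *
np.set_printoptions(precision=4,suppress=True)
im,m=load('w1')
g=cv2.cvtColor(im[175:215,262:300],cv2.COLOR_RGB2GRAY);_,b=cv2.threshold(g,0,255,cv2.THRESH_OTSU)
n,l,st,ce=cv2.connectedComponentsWithStats(b);print(st[1:],ce[1:]+[262,175])
c=ce[1:][np.argmin([np.hypot(*(q-[18.5,21])) for q in ce[1:]])]+[262,175]
p=onz(m,(280.5,196),.052);print(p,onz(m,c,.052),'dish',onz(m,(382,217),.013),'cup',onz(m,(300,327),.064))
a=onz(m,(62,172),.013);q=onz(m,(80,285),.013);print(a,q,np.degrees(np.arctan2(*(q-a)[1::-1])))
rel([p[0],p[1],.10]);rel([p[0],p[1],.045])
E
```

```text
[[ 14   8   1   1   1]
 [ 22   8   1   1   1]
 [ 24   9   2   2   2]
 [  9  12  19  18 255]] [[276.     183.    ]
 [284.     183.    ]
 [286.5    184.5   ]
 [279.9725 195.6549]]
[0.4589 0.2642 0.052 ] [0.4587 0.2637 0.052 ] dish [0.4715 0.3674 0.013 ] cup [0.5746 0.306  0.064 ]
[0.4885 0.0596 0.013 ] [0.6091 0.0782 0.013 ] 8.756691762498143
turn [0.04 0.02 0.18] shift [0.0006 0.0007 0.1006] clock 1.45
turn [0.04 0.02 0.18] shift [0.0006 0.0007 0.1556] clock 1.45
```

>>> play_rows:
  plan: [0,0,0,0.0006,0.0004,0.05,1,0,0,0,0.0006,0.0004,0.1,1,0,0,0,0.0006,0.0004,0.14,1,0,0,0,0.0006,0.0004,0.1635,1,0,0,0,0.0006,0.0004,0.1635,1,0,0,0,0.0006,0.0004,0.1635,1,0,0,0,0.0006,0.0004,0.1635,0,0,0,0,0.0006,0.0004,0.1635,0,0,0,0,0.0006,0.0004,0.1635,0,0,0,0,0.0006,0.0004,0.1635,0,0,0,0,0.0006,0.0004,0.1635,0,0,0,0,0.0006,0.0004,0.1635,0,0,0,0,0.0006,0.0004,0.1635,0,0,0,0,0.0006,0.0004,0.1635,0]
  squeeze: 35

```text
clock: 3.2
position: [0.4599, 0.2622, 0.037]
ee_rot: [-0.1, 0.995, 0.0, 0.0]
ft_force: [-1.5, -0.9, 5.6]
grip_width: 0.184
grasp_force: 34.3
```

>>> play_rows:
  plan: [0,0,0,0,0,-0.04,0,0,0,0,0,0,-0.09,0,0,0,0,0,0,-0.14,0,0,0,0,-0.009,-0.05,-0.163,0,0,0,0,-0.018,-0.1,-0.163,0,0,0,0,-0.027,-0.15,-0.163,0,0,0,0,-0.036,-0.2,-0.163,0,0,0,0,-0.044,-0.245,-0.163,0,0,0,0,-0.049,-0.271,-0.163,0,0,0,0,-0.049,-0.271,-0.163,0,0,0,0,-0.049,-0.271,-0.163,0]

```text
clock: 4.58
position: [0.5612, 0.0071, 0.1994]
ee_rot: [-0.1, 0.995, 0.0, -0.0]
ft_force: [0.2, 0.4, 0.6]
grip_width: 0.187
grasp_force: 34.3
```

```bash
python3 - <<'E'
from h import *
o=status.get_obs();print(o['position'],o['ee_rot'],o['joint_pos'],o['clock'],o['grasp_force'],o['grip_width'])
im,m=cap('wrist','w2')
print(proj(m,[.562,.0065,.058]))
E
```

```text
[0.56117522 0.00707061 0.19936038] [-9.99049662e-02  9.94996881e-01  2.37868371e-04 -3.83524259e-04] [-0.42551365  0.22551782  0.38363566  1.71443266 -0.08972028  1.21963751
  1.75124457] 4.575 34.26680713891983 0.1870905182954086
[278.67837701 200.07652622]
```

View pics/w2.png

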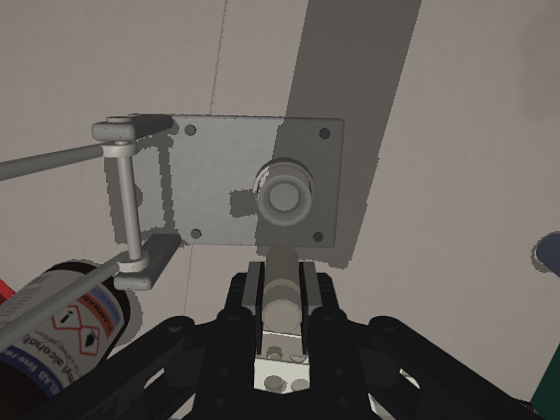

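The wrist view shows the nest floor at (284,196) with its rim round it at about (285,195). The four plate bolts are at (190,130), (324,133), (317,237) and (196,234), the vial is held at (283,250) to (283,320), and the hinge pin runs (119,150) to (132,262).

```bash
python3 - <<'E'
from h import *
np.set_printoptions(precision=4,suppress=True)
im,m=load('w2')
g=cv2.GaussianBlur(cv2.cvtColor(im,cv2.COLOR_RGB2GRAY),(3,3),0)
for nm,lo,hi,z in (('floor',9,20,.045),('rim',24,34,.058)):
    c=cv2.HoughCircles(g[140:250,230:340],cv2.HOUGH_GRADIENT,1,10,param1=80,param2=12,minRadius=lo,maxRadius=hi)
    for q in (c[0][:3] if c is not None else []): print(nm,q+[230,140,0],onz(m,q[:2]+[230,140],z))
b=[np.array(onz(m,p,.015)) for p in ((190,130),(324,133),(317,237),(196,234))]
print(np.array(b)); 
for i,j in ((0,3),(1,2),(3,2),(0,1)): v=b[j]-b[i];print(np.linalg.norm(v),np.degrees(np.arctan2(v[1],v[0])))
h=[onz(m,p,.085) for p in ((119,150),(132,262))];v=h[1]-h[0];print('hinge',h,np.degrees(np.arctan2(v[1],v[0])))
n=onz(m,(284,196),.045);print('floor',n)
for z in (.085,):  print('hinge dist', np.cross(v[:2]/np.linalg.norm(v[:2]),(n-h[0])[:2]))
# vial held: foot expected
o=status.get_obs();p=o['position'];print('vial foot exp',proj(m,[p[0],p[1],p[2]-.037]),'cap',proj(m,[p[0],p[1],p[2]+.015]))
E
```

```text
floor [283.5 197.5  14.1] [0.563  0.0108 0.045 ]
floor [275.5 183.5  19.4] [0.5523 0.0017 0.045 ]
floor [292.5 177.5  18.2] [0.5444 0.0146 0.045 ]
rim [284.5 198.5  26.6] [0.5597 0.0109 0.058 ]
rim [284.5 183.5  26.6] [0.5474 0.0083 0.058 ]
[[ 0.5271 -0.081   0.015 ]
 [ 0.5061  0.036   0.015 ]
 [ 0.605   0.0531  0.015 ]
 [ 0.6255 -0.0635  0.015 ]]
0.09994153473431769 10.093897695231885
0.10031025291246752 9.796950752317036
0.11837914147541326 99.95846534163887
0.11889871881030711 100.13608870608502
hinge [array([ 0.5397, -0.1126,  0.085 ]), array([ 0.6265, -0.098 ,  0.085 ])] 9.558402480292772
floor [0.5616 0.0109 0.045 ]
hinge dist 0.11821762966620424
vial foot exp [279.4451 258.3306] cap [278.8443 319.6285]<stdin>:13: DeprecationWarning: Arrays of 2-dimensional vectors are deprecated. Use arrays of 3-dimensional vectors instead. (deprecated in NumPy 2.0)
```

```bash
python3 - <<'E'
from h import *
im,m=load('w2'); c=cv2.resize(im[150:345,225:345],None,fx=3,fy=3,interpolation=cv2.INTER_CUBIC); cv2.imwrite('pics/c2.png',c[:,:,::-1])
E
```

```text
(no output)
```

View pics/c2.png

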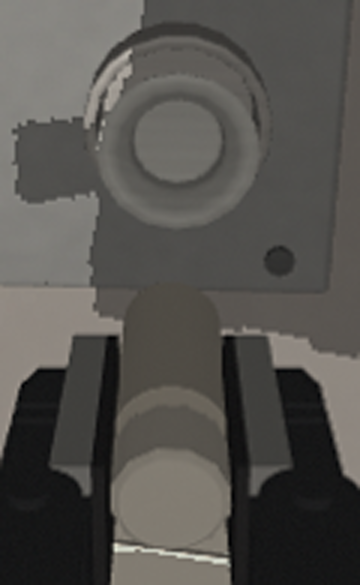

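The crop puts the nest floor centre at (284.7,197), the rim centre at (284.8,200), the held vial's foot centre at about (282.2,257) and its cap centre at (282,315.7). The vial is upright between the pads.

```bash
python3 - <<'E'
from h import *
np.set_printoptions(precision=4,suppress=True)
im,m=load('w2');p=status.get_obs()['position']
n=onz(m,(284.7,197),.045);r=onz(m,(284.8,200),.058);c=onz(m,(282,315.7),p[2]+.015);f=onz(m,(282.2,257),p[2]-.037)
print('floor',n,'rim',r,'cap',c,'foot',f,'tcp',p)
N=(n+r)/2;V=(c+f)/2;d=(N-V);print(d)
rel([p[0]+d[0],p[1]+d[1],.082],190)
E
```

```text
floor [0.5623 0.0117 0.045 ] rim [0.5609 0.0114 0.058 ] cap [0.5592 0.0083 0.2145] foot [0.5601 0.0087 0.1625] tcp [0.5612 0.0075 0.1995]
[ 0.002  0.003 -0.137]
turn [ 0.04 -0.03  1.51] shift [-0.0026  0.0025  0.1175] clock 4.625
```

>>> play_rows:
  plan: [0,0,1.5,-0.0026,0.0025,0.02,0,0,0,1.5,-0.0026,0.0025,0.05,0,0,0,1.5,-0.0026,0.0025,0.075,0,0,0,1.5,-0.0026,0.0025,0.09,0,0,0,1.5,-0.0026,0.0025,0.1,0,0,0,1.5,-0.0026,0.0025,0.108,0,0,0,1.5,-0.0026,0.0025,0.114,0,0,0,1.5,-0.0026,0.0025,0.1165,0,0,0,1.5,-0.0026,0.0025,0.1165,0,0,0,1.5,-0.0026,0.0025,0.1165,0]

```text
clock: 5.88
position: [0.5638, 0.0092, 0.0836]
ee_rot: [-0.087, 0.996, 0.0, 0.0]
ft_force: [-0.1, 0.8, -0.3]
grip_width: 0.182
grasp_force: 34.3
```

```bash
python3 - <<'E'
from h import *
im,m=cap('wrist','w3'); o=status.get_obs();print(o['position'],o['ft_force'])
s,_=cap('side','s3');c=cv2.resize(s[220:360,270:430],(480,420),interpolation=cv2.INTER_CUBIC)
w=cv2.resize(im[170:380,190:370],(300,350)); w=cv2.copyMakeBorder(w,0,70,0,0,cv2.BORDER_CONSTANT)
cv2.imwrite('pics/c3.png',np.hstack([c,w])[:,:,::-1])
E
```

```text
[0.56379059 0.00914355 0.08359289] [ 0.46645192 -0.3615687  -0.41071823]
```

View pics/c3.png

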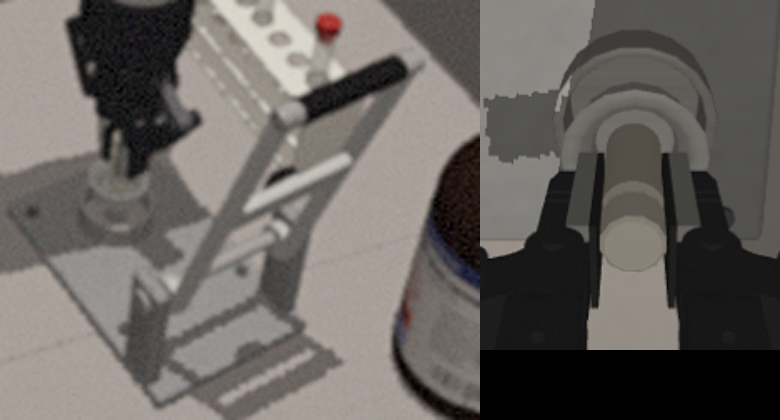

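The wrist crop shows the vial standing inside the nest mouth, centred on it. Next I lower it the last 1.5 mm, release it and rise.

>>> play_rows:
  plan: [0,0,0,0,0,0.0015,0,0,0,0,0,0,0.0015,0,0,0,0,0,0,0.0015,0,0,0,0,0,0,0.0015,0.25,0,0,0,0,0,0.0015,0.4,0,0,0,0,0,0.0015,0.6,0,0,0,0,0,0.0015,0.6,0,0,0,0,0,-0.015,0.6,0,0,0,0,0,-0.04,0.6,0,0,0,0,0,-0.08,0.6,0,0,0,0,0,-0.12,0.6,0,0,0,0,0,-0.12,0.6,0,0,0,0,0,-0.12,0.6]

```text
clock: 7.6
position: [0.5635, 0.0091, 0.2037]
ee_rot: [-0.086, 0.996, 0.0, 0.0]
ft_force: [-0.3, -0.6, -0.1]
grip_width: 0.599
grasp_force: 0.0
```

```bash
python3 - <<'E'
from h import *
np.set_printoptions(precision=4,suppress=True)
im,m=cap('wrist','w4'); o=status.get_obs();print(o['position'],o['ft_force'],o['clock'])
for z in (.097,.058,.045): print(z,proj(m,[.5632,.0105,z]))
y=np.radians(10);Y=np.array([-np.sin(y),np.cos(y)]);n=np.array([.5632,.0105]);h=n-.1836*Y;print('handle',h)
_,s=load('scene0');_,d=load('side0')
for z,l in ((.295,h),): print(proj(s,[*l,z]),proj(d,[*l,z]))
rel([*h,.40],190);rel([*h,.29],190)
E
```

```text
[0.5631 0.0091 0.2029] [ 0.0325  0.5132 -0.7258] 7.65
0.097 [281.3588 213.5288]
0.058 [281.3412 197.5364]
0.045 [281.3363 193.0843]
handle [ 0.5951 -0.1703]
[387.5682 253.9935] [386.1593 248.4811]
turn [ 0.01 -0.05 -0.08] shift [-0.0004 -0.1822 -0.1971] clock 7.65
turn [ 0.01 -0.05 -0.08] shift [-0.0005 -0.1822 -0.0871] clock 7.65
```

View pics/w4.png

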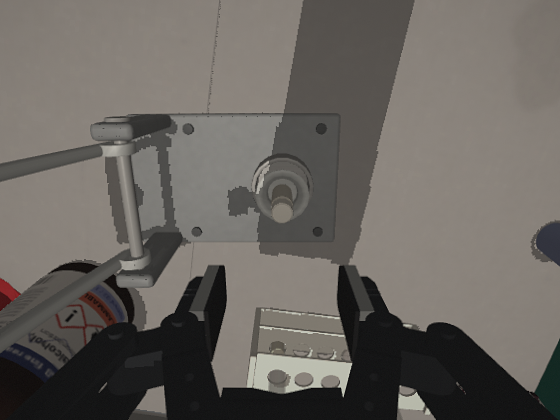

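The wrist view shows the vial upright in the nest, cap at (282,211) where (281,213) was expected, with the gripper clear. Next, straddle and grip the handle.

>>> play_rows:
  plan: [0,0,0,0,0,-0.05,1,0,0,0,0,0,-0.1,1,0,0,0,0,-0.03,-0.15,1,0,0,0,0,-0.08,-0.155,1,0,0,0,0,-0.13,-0.155,1,0,0,0,0,-0.165,-0.155,1,0,0,0,0,-0.182,-0.155,1,0,0,0,0,-0.182,-0.155,1,0,0,0,0,-0.182,-0.155,1,0,0,0,0,-0.182,-0.125,1,0,0,0,0,-0.182,-0.1,1,0,0,0,0,-0.182,-0.088,1,0,0,0,0,-0.182,-0.088,1]

```text
clock: 9.28
position: [0.5949, -0.1691, 0.2911]
ee_rot: [-0.087, 0.996, 0.0, -0.0]
ft_force: [-0.5, 0.3, 0.6]
grip_width: 0.996
grasp_force: 0.0
```

```bash
python3 - <<'E'
from h import *
np.set_printoptions(precision=4,suppress=True)
im,m=cap('wrist','w5'); o=status.get_obs();print(o['position'],o['ft_force'],o['joint_pos'],o['clock'])
E
```

```text
[ 0.5952 -0.1695  0.2919] [-0.4281 -0.541  -0.1322] [-0.1952  0.3165  0.5154  1.4321 -0.1559  1.4331  2.0651] 9.325
```

View pics/w5.png

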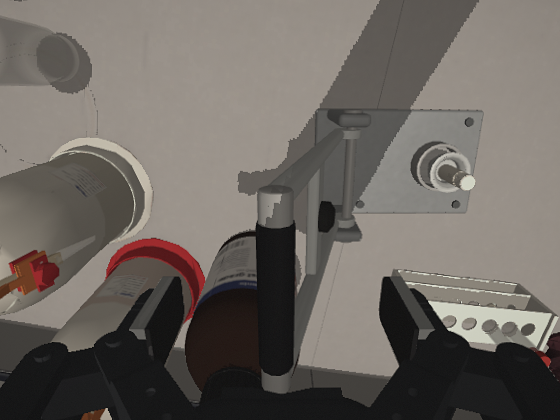

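The wrist view shows the black handle, column 276 and rows 190 to 390, midway between the open fingers; the vial is still upright at (460,180). Now I close.

>>> play_rows:
  plan: [0,0,0,0,0,0,0,0,0,0,0,0,0,0,0,0,0,0,0,0,0,0,0,0,0,0,0,0,0,0,0,0,0,0,0,0,0,0,0,0,0,0,0,0,0,0,0,0,0]
  squeeze: 40

```text
clock: 10.2
position: [0.595, -0.1705, 0.2915]
ee_rot: [-0.086, 0.996, -0.0, 0.0]
ft_force: [1.2, -2.2, 2.9]
grip_width: 0.174
grasp_force: 39.2
```

```bash
cat > arc.py <<'E'
from h import *
import sys
# lever angle from TCP: handle point grip 5 mm behind TCP
y=np.radians(10);Y=np.array([-np.sin(y),np.cos(y)]);n=np.array([.5632,.0105]);H=n-.115*Y
r=np.hypot(.22,.012);ph=np.arctan2(.012,.22)
def hp(t): # (press y from hinge, z)
    e=np.pi/2+np.radians(15)-t+ph; return r*np.cos(e), .085+r*np.sin(e)
def now():
    o=status.get_obs();p=o['position'];a=(p[:2]-H)@Y;z=p[2]+.005
    t=np.pi/2+np.radians(15)+ph-np.arctan2(z-.085,a);return t,np.hypot(a,z-.085)-r,a,z,o
E
python3 - <<'E'
from arc import *
np.set_printoptions(precision=4,suppress=True)
t,e,a,z,o=now();print(t,e,o['position'],o['ft_force'],o['grip_width'],o['clock'])
for T in np.r_[np.arange(.1,1.75,.1),1.73,1.83,1.94]:
    A,Z=hp(T);print(round(T,3),'dy %.4f dz %.4f'%(A-a,-(Z-z)))
E
```

```text
0.0018982635485667032 0.0020708233452460534 [ 0.595  -0.1705  0.2915] [ 1.1901 -2.1825  2.863 ] 0.17390673500645726 10.2
0.1 dy 0.0215 dz -0.0037
0.2 dy 0.0432 dz -0.0073
0.3 dy 0.0652 dz -0.0088
0.4 dy 0.0872 dz -0.0081
0.5 dy 0.1090 dz -0.0051
0.6 dy 0.1304 dz -0.0000
0.7 dy 0.1513 dz 0.0072
0.8 dy 0.1712 dz 0.0164
0.9 dy 0.1902 dz 0.0277
1.0 dy 0.2079 dz 0.0407
1.1 dy 0.2243 dz 0.0554
1.2 dy 0.2391 dz 0.0717
1.3 dy 0.2522 dz 0.0894
1.4 dy 0.2635 dz 0.1084
1.5 dy 0.2728 dz 0.1283
1.6 dy 0.2801 dz 0.1491
1.7 dy 0.2853 dz 0.1705
1.73 dy 0.2864 dz 0.1770
1.83 dy 0.2887 dz 0.1989
1.94 dy 0.2888 dz 0.2231
```

>>> play_rows:
  plan: [0,0,0,0,0.0108,-0.003,0,0,0,0,0,0.0215,-0.0057,0,0,0,0,0,0.0324,-0.0078,0,0,0,0,0,0.0432,-0.0093,0,0,0,0,0,0.0542,-0.0103,0,0,0,0,0,0.0652,-0.0108,0,0,0,0,0,0.0762,-0.0107,0,0,0,0,0,0.0872,-0.01,0,0,0,0,0,0.0981,-0.0088,0,0,0,0,0,0.109,-0.0071,0,0,0,0,0,0.1198,-0.0048,0,0,0,0,0,0.1304,-0.002,0,0,0,0,0,0.1409,0.0014,0,0,0,0,0,0.1513,0.0052,0,0,0,0,0,0.1613,0.0096,0,0,0,0,0,0.1712,0.0144,0,0,0,0,0,0.1808,0.0198,0,0,0,0,0,0.1902,0.0257,0,0,0,0,0,0.1991,0.032,0,0,0,0,0,0.2079,0.0387,0]

```text
clock: 12.7
position: [0.559, 0.0351, 0.252]
ee_rot: [-0.086, 0.996, -0.0, -0.0]
ft_force: [1.9, -3.7, 1.3]
grip_width: 0.17
grasp_force: 40.6
```

```bash
python3 - <<'E'
from arc import *
np.set_printoptions(precision=4,suppress=True)
t,e,a,z,o=now();print(t,e,a,z,o['position'],o['ft_force'],o['grip_width'],o['clock'],o['joint_pos'])
A0,Z0=hp(1.0)
for T in np.r_[np.arange(1.1,1.75,.1),1.73,1.83,1.94,1.96]:
    A,Z=hp(T);print(round(T,3),'dy %.4f dz %.4f'%(A-A0,-(Z-Z0)))
E
```

```text
0.9991835714015376 0.0014475356142627238 0.13994855423803995 0.25704173903585137 [0.559  0.0351 0.252 ] [ 1.897  -3.7046  1.2622] 0.16953475325223494 12.7 [-0.4816  0.1846  0.3858  1.6467 -0.0711  1.3243  1.6597]
1.1 dy 0.0164 dz 0.0147
1.2 dy 0.0312 dz 0.0311
1.3 dy 0.0443 dz 0.0488
1.4 dy 0.0555 dz 0.0677
1.5 dy 0.0649 dz 0.0876
1.6 dy 0.0721 dz 0.1084
1.7 dy 0.0773 dz 0.1298
1.73 dy 0.0784 dz 0.1363
1.83 dy 0.0808 dz 0.1582
1.94 dy 0.0808 dz 0.1825
1.96 dy 0.0806 dz 0.1869
```

Tracking the arc well. On to just short of contact (1.70).

>>> play_rows:
  plan: [0,0,0,0,0.0083,0.0071,0,0,0,0,0,0.0164,0.0147,0,0,0,0,0,0.024,0.0227,0,0,0,0,0,0.0312,0.0311,0,0,0,0,0,0.0379,0.0398,0,0,0,0,0,0.0443,0.0488,0,0,0,0,0,0.0501,0.0581,0,0,0,0,0,0.0555,0.0677,0,0,0,0,0,0.0604,0.0776,0,0,0,0,0,0.0649,0.0876,0,0,0,0,0,0.0687,0.0979,0,0,0,0,0,0.0721,0.1084,0,0,0,0,0,0.0749,0.119,0,0,0,0,0,0.0773,0.1298,0,0,0,0,0,0.0773,0.1298,0,0,0,0,0,0.0773,0.1298,0]

```text
clock: 14.7
position: [0.5458, 0.1105, 0.1223]
ee_rot: [-0.086, 0.996, -0.0, -0.0]
ft_force: [1.9, -5.0, 2.3]
grip_width: 0.168
grasp_force: 39.0
```

```bash
python3 - <<'E'
from arc import *
np.set_printoptions(precision=4,suppress=True)
t,e,a,z,o=now();print(t,e,a,z,o['position'],o['ft_force'],o['grip_width'],o['clock'])
A0,Z0=hp(1.70)
for T in np.r_[np.arange(1.73,2,.03)]:
    A,Z=hp(T);print(round(T,3),'dy %.4f dz %.4f'%(A-A0,-(Z-Z0)))
s,_=cap('side','s6');w,_=cap('wrist','w6')
c=cv2.resize(s[190:350,260:440],(450,400),interpolation=cv2.INTER_CUBIC)
w=cv2.resize(w[:,:],(350,262)); w=cv2.copyMakeBorder(w,0,138,0,0,cv2.BORDER_CONSTANT)
cv2.imwrite('pics/c6.png',np.hstack([c,w])[:,:,::-1])
E
```

```text
1.6941034331417704 0.00022558006867487435 0.21645835033178615 0.1272993644275373 [0.5458 0.1105 0.1223] [ 1.8716 -4.9603  2.3421] 0.1680819468720452 14.7
1.73 dy 0.0011 dz 0.0065
1.76 dy 0.0021 dz 0.0131
1.79 dy 0.0028 dz 0.0196
1.82 dy 0.0033 dz 0.0262
1.85 dy 0.0037 dz 0.0328
1.88 dy 0.0038 dz 0.0394
1.91 dy 0.0038 dz 0.0460
1.94 dy 0.0035 dz 0.0526
1.97 dy 0.0031 dz 0.0592
2.0 dy 0.0024 dz 0.0658
```

View pics/c6.png

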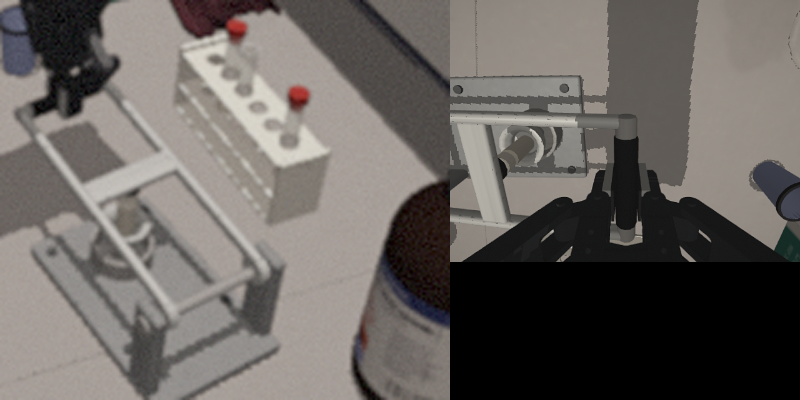

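The pad is just above the upright vial, with nothing else near the gripper. Now I press slowly, watching the force.

>>> play_rows:
  plan: [0,0,0,0,0.0004,0.005,0,0,0,0,0,0.001,0.01,0,0,0,0,0,0.0016,0.015,0,0,0,0,0,0.002,0.02,0,0,0,0,0,0.0023,0.025,0,0,0,0,0,0.0026,0.03,0,0,0,0,0,0.0027,0.034,0,0,0,0,0,0.0027,0.034,0]

```text
clock: 15.8
position: [0.5454, 0.1134, 0.0886]
ee_rot: [-0.086, 0.996, 0.0, 0.0]
ft_force: [-1.2, -4.8, 6.2]
grip_width: 0.167
grasp_force: 40.5
```

>>> play_rows:
  plan: [0,0,0,0,0,0.004,0,0,0,0,0,0,0.008,0,0,0,0,0,0,0.012,0,0,0,0,0,-0.0003,0.015,0,0,0,0,0,-0.0003,0.015,0,0,0,0,0,-0.0003,0.015,0]

```text
clock: 16.55
position: [0.5455, 0.1132, 0.074]
ee_rot: [-0.086, 0.996, 0.0, 0.0]
ft_force: [-1.9, -5.2, 8.8]
grip_width: 0.168
grasp_force: 41.1
```

```bash
python3 - <<'E'
from arc import *
np.set_printoptions(precision=4,suppress=True)
t,e,a,z,o=now();print(t,e,a,z,o['position'],o['ft_force'],o['grip_width'],o['clock'])
E
```

```text
1.9145165623690255 -0.0010674024341790211 0.2191771500503658 0.0789865959556118 [0.5455 0.1132 0.074 ] [-1.9311 -5.1881  8.8004] 0.16779356585246877 16.55
```

>>> play_rows:
  plan: [0,0,0,0,0,0.002,0,0,0,0,0,-0.0002,0.004,0,0,0,0,0,-0.0002,0.004,0,0,0,0,0,-0.0002,0.004,0]

```text
clock: 17.05
position: [0.5456, 0.1132, 0.0715]
ee_rot: [-0.086, 0.996, 0.001, 0.0]
ft_force: [-9.2, -6.5, 25.8]
grip_width: 0.167
grasp_force: 43.0
```

>>> play_rows:
  plan: [0,0,0,0,0,0.0015,0,0,0,0,0,-0.0002,0.003,0,0,0,0,0,-0.0002,0.003,0,0,0,0,0,-0.0002,0.003,0]

```text
clock: 17.55
position: [0.5457, 0.1131, 0.0701]
ee_rot: [-0.086, 0.996, 0.001, 0.0]
ft_force: [-17.9, -7.0, 44.9]
grip_width: 0.173
grasp_force: 44.9
```

```bash
python3 - <<'E'
from arc import *
np.set_printoptions(precision=4,suppress=True)
s,_=cap('side','s7');w,_=cap('wrist','w7');c2,_=cap('scene','sc7')
t,e,a,z,o=now();print(t,e,a,z,o['position'],o['ft_force'],o['grip_width'],o['clock'])
f=lambda i:cv2.resize(i,(400,300),interpolation=cv2.INTER_CUBIC)
cv2.imwrite('pics/c7.png',np.vstack([np.hstack([f(s[230:320,270:390]),f(c2[210:315,255:395])]),np.hstack([f(w[100:310,0:280]),f(w[170:380,240:520])])])[:,:,::-1])
E
```

```text
1.9325098626505723 -0.0010381437894388112 0.21906270405616654 0.07504273334954702 [0.5457 0.1131 0.07  ] [-18.3752  -6.9017  44.4418] 0.1659997150232055 17.7
```

View pics/c7.png

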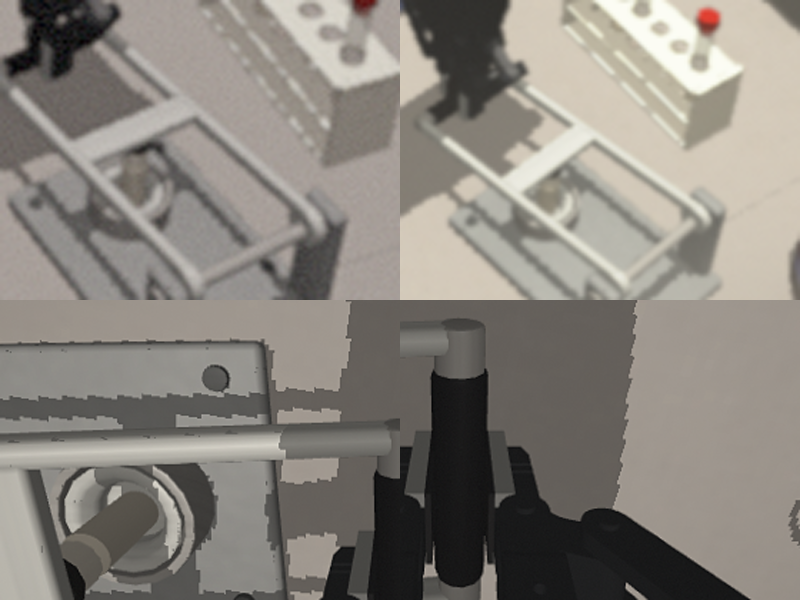

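The nest rim sits inside the sleeve, flush with its top, and the force climbs steeply: the stop is reached, with the vial upright. Next, ease back at 8 mm/s.

>>> play_rows:
  plan: [0,0,0,0,0,-0.001,0,0,0,0,0,0,-0.002,0,0,0,0,0,0,-0.003,0,0,0,0,0,0,-0.004,0,0,0,0,0,0,-0.005,0,0,0,0,0,0.0001,-0.006,0,0,0,0,0,0.0001,-0.007,0,0,0,0,0,0.0002,-0.008,0,0,0,0,0,0.0002,-0.009,0,0,0,0,0,0.0003,-0.01,0,0,0,0,0,0.0003,-0.011,0,0,0,0,0,0.0004,-0.012,0,0,0,0,0,0.0004,-0.013,0,0,0,0,0,0.0005,-0.014,0,0,0,0,0,0.0005,-0.015,0,0,0,0,0,0.0005,-0.016,0,0,0,0,0,0.0005,-0.017,0,0,0,0,0,0.0005,-0.018,0,0,0,0,0,0.0005,-0.019,0,0,0,0,0,0.0005,-0.02,0]

```text
clock: 20.2
position: [0.5454, 0.1135, 0.0869]
ee_rot: [-0.087, 0.996, 0.0, 0.0]
ft_force: [0.8, -2.2, 5.7]
grip_width: 0.169
grasp_force: 41.1
```

>>> play_rows:
  plan: [0,0,0,0,0,-0.001,0,0,0,0,0,0,-0.002,0,0,0,0,0,0,-0.003,0,0,0,0,0,0,-0.004,0,0,0,0,0,0,-0.005,0,0,0,0,0,0,-0.006,0,0,0,0,0,0,-0.007,0,0,0,0,0,0,-0.008,0,0,0,0,0,0,-0.0088,0,0,0,0,0,0,-0.0088,0,0,0,0,0,0,-0.0088,0]

```text
clock: 21.58
position: [0.5454, 0.1132, 0.0956]
ee_rot: [-0.086, 0.996, 0.0, 0.0]
ft_force: [1.9, -0.7, 3.9]
grip_width: 0.169
grasp_force: 41.3
```

```bash
python3 - <<'E'
from arc import *
np.set_printoptions(precision=4,suppress=True)
w,m=cap('wrist','w8');s,_=cap('side','s8')
t,e,a,z,o=now();print(t,e,a,z,o['position'],o['ft_force'],o['grip_width'],o['clock'],o['joint_velocities'])
m7=load('w7')[1];w7=load('w7')[0]
n=np.array([.5632,.0105])
print('w8',[proj(m,[*n,zz]) for zz in (.034,.046,.085)],'w7',[proj(m7,[*n,zz]) for zz in (.034,.046)])
f=lambda i:cv2.resize(i,(400,300),interpolation=cv2.INTER_CUBIC)
cv2.imwrite('pics/c8.png',np.vstack([np.hstack([f(w7[170:275,20:160]),f(w[170:275,20:160])])]) [:,:,::-1])
E
```

```text
1.8161300237076214 -0.0005212155185786715 0.21925269429329655 0.10058370869536332 [0.5454 0.1132 0.0956] [ 2.7219 -1.1112  3.4193] 0.1687679046441812 21.675 [ 0.0013 -0.0004 -0.0001  0.0009  0.0004 -0.0004 -0.0019]
w8 [array([106.0461, 238.4812]), array([ 96.168, 246.988]), array([ 55.0081, 282.6249])] w7 [array([ 83.5655, 257.6054]), array([ 71.0183, 268.4964])]
```

View pics/c8.png

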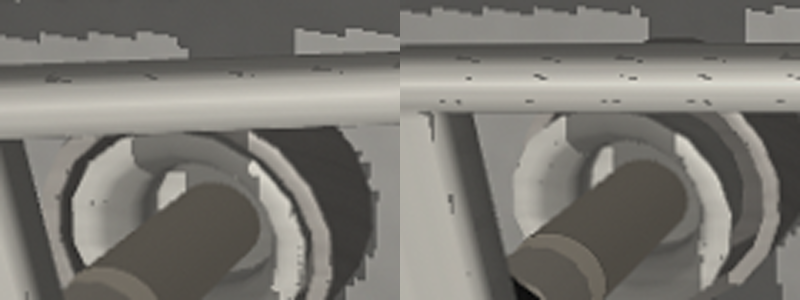

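Comparing the two crops, the rim centre is now at image x ≈ 98 (it was 85.6 fully pressed). Corrected by the 2 px bias, that puts the rim at z ≈ 46 mm, which is half-travel; the vial is upright and held under the pad. Handing in.

```bash
python3 -c "
from workcell import manip
print(manip.hand_in())"
```

```text
the job is handed in; nothing more can be done
None
```

The vial was placed and released upright in the nest, pressed fully down to the stop, then eased back slowly to about half travel (11.7 mm by my camera measurement); I handed in at about 22 s with the gripper still holding the lever, and no verdict was shown.

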